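# Draw the measuring stick out of the pot tray

## Task

Clear the amber jar and the tin out of the bamboo tray: stand them upright in the two empty cells of the divided crate, one per cell. Then slide the wooden measuring stick, which is longer than the tray's opening, towards the wide board, tilt its freed end up and draw it out diagonally through the opening. Finish while still holding the stick still in the gripper, its whole length at least 10 cm above the tray's top, and leave the other things where they are.

Things in the scene. Friction and masses are not known exactly. Their poses are not given: they have to be found in the camera images.
- tray: Shallow bamboo tray, fixed, 172 (x) by 372 (y) by 58 mm high. Origin: centre of its underside, on the counter; z up, y along its length. Walls and floor 6 mm: inside it is 160 by 360 mm, inner floor at z = 6, side walls up to z = 52 mm. The top is closed by boards at both ends; the opening between them spans y = -80 to 140 mm and the full inner width.
- wide_edge (a point): Middle of the edge, at the opening, of the tray's wide top board, on the board's top face (tray y = -80, z = 58 mm). The board is 6 mm thick (underside z = 52 mm) and runs to the -y end; the tray is hollow below it up to the end wall's inner face at y = -180 mm.
- narrow_edge (a point): Middle of the edge, at the opening, of the tray's narrow top board, on the board's top face (tray y = 140, z = 58 mm). The board is 6 mm thick (underside z = 52 mm) and runs to the +y end; hollow below up to the end wall's inner face at y = 180 mm.
- stick_center (a point): Centre of the loose dark-stained wooden measuring stick, a straight bar 22 (x) by 280 (y) by 14 mm (z), about 70 g, with fine pale marks on top. It lies flat on the tray's floor roughly along the tray's y, its middle 12 to 34 mm towards +y from the tray's origin, so that both ends start under the boards. y is its length.
- stick_end_a (a point): Middle of the stick's end face at its +y end, which starts under the narrow board.
- stick_end_b (a point): Middle of the stick's end face at its -y end, which starts under the wide board.
- jar_center (a point): Centre (42 mm above its base) of the amber glass jar with black cap, a loose cylinder 46 mm in diameter and 84 mm high, about 150 g, standing on the tray's floor in the opening on the stick's -x side, close to it.
- tin_center (a point): Centre (42 mm above its base) of the metal tin with a paper band, a loose cylinder 46 mm in diameter and 84 mm high, about 150 g, standing on the tray's floor in the opening on the stick's +x side, close to it.
- crate: Fixed wooden crate, 222 (x) by 78 (y) by 40 mm high, with three cells in a row along its x. Walls, dividers and floor 6 mm. Origin: centre of its underside; z up. Each cell is 66 by 66 mm inside; the cell at +x is already filled.
- cell0 (a point): Centre of the inner floor (6 mm above the counter) of the empty cell at the crate's -x end; axes as the crate's.
- cell1 (a point): Centre of the inner floor of the empty middle cell; axes as the crate's.
- oldjar_center (a point): Bystander, to be left alone: centre of a jar just like the amber one (46 mm in diameter, 84 mm high), standing in the crate's +x cell.
- yellowpot_center (a point): Bystander, to be left alone: yellow round pot, 110 mm wide, 75 mm high, beyond the tray.
- minipot_center (a point): Bystander, to be left alone: small clay pot, 60 mm wide, 45 mm high, between tray and crate on the far side.
- tape_center (a point): Bystander, to be left alone: roll of clear tape lying flat, 70 mm wide, 20 mm high, on the robot's side of the crate.
- brush_grip (a point): Bystander, to be left alone: hand brush lying beyond the crate; the point is on its handle.

How it is judged:
By the outcome, as a careful person would: the job done as asked, in the order asked, and still so for the second after the job is handed in, while the arm keeps its last pose, push and grip.
It also fails if it takes over 72 s, if anything falls off the work surface, if the arm or the gripper's body presses on something with over 40 N, if the wrist force passes 120 N, or if a joint passes its speed limit or range.

## Robot

A 7-joint arm with a two-finger parallel gripper is mounted at the origin on the work surface. World frame = base frame: x ahead of the robot, y to its left, z up, the work surface at z = 0. Lengths are in mm, angles in rad, forces in N, time in s.
With the tool pointing down it reaches from about 400 to 875 mm from the base axis. Payload 4.4 kg.
Tool frame: the origin (TCP) lies midway between the tips of the shut fingers; the grasp point (between the pads) lies 19 mm behind it (ctrl.grip_point_offset is the distance from the TCP to the grasp point, in mm); z points along the fingers, x is the direction in which the jaws open and shut, and the axes are right-handed (so a half turn about z gives the same grasp; the last joint's range is limited). The gripper opens to 85 mm and grips with 20 to 120 N. Pads are 22 mm wide; open, the fingers measure 114 mm over their backs; the gripper's body (76 mm by 85 mm) begins 54 mm behind the grasp point. The pads swing forward as they close: fully open they stand 13 mm farther back than shut.
Start: joints at [-1.384, 0.628, 0.038, 1.517, -0.027, 0.996, -0.02], TCP at [162.55, 629.361, 231.313] pointing down, gripper open.
Joint ranges: [-3.06, 3.06], [-0.37, 2.12], [-1.25, 1.32], [0.18, 2.47], [-1.1, 4.24], [0.23, 1.98], [-2.94, 2.94]. Speed limits (rad/s): [2.57, 2.57, 3.14, 3.14, 3.14, 3.14, 3.14].

## Interface

Orientations are given as [roll, pitch, yaw] about the fixed x, y, z axes, in that order (R = Rz(yaw) Ry(pitch) Rx(roll)).
In Python, from cell import ctrl, viewer gives the robot as it stands.
- The arm moves only by the tool apply_moves, never from a script. Its argument "series" is a list that holds one entry, the list of rows, each a list of 6 numbers: the shift along the tool's x, y, z normalised to -1 to 1, where 1 is 50 mm, then the turn, a rotation vector about the tool's x, y, z normalised to -1 to 1, where 1 is 6 degrees. In form: [[[tx, ty, tz, rx, ry, rz], ...]]. A call has exactly 5 rows; each row shifts and turns the commanded pose from where the row before left it, along the tool's axes as they then stand; what a row does not reach is not made up. A row lasts 1/8 s, in which the tool goes at most 62.5 mm and 10.7 degrees, less where a joint would pass 70% of its speed; a pose out of reach is approached as far as the arm can. A call with a number of a shift or a turn outside -1 to 1 is refused whole. A call with a gripper value outside its range is refused whole. "claw" is the gripper command: -1 is shut, 1 is fully open, values between are in proportion, set as the call begins (left out, the last holds). The fingers move at their own pace and stop on an object; the grip force is fixed at half the most. Time passes only in rows, so rows that do not move let the fingers close, or fill a call up. It gives the time, the measured TCP pose, the force and the opening at its end, in the units of the state.
- ctrl.read_state(): the state, without advancing time (a new reading comes with each control period).
- viewer.get_image(name): name is "scene" or "side" or "wrist"; returns the picture (384x512x3 uint8, blue, green, red); there is no depth.
- viewer.camera_info(name): a dict with "K" (3x3 intrinsics, pixels), "R" (3x3) and "t" (3): a world point X has camera coordinates R X + t. Camera axes: x right, y down, z forward; pixel columns grow to the right and rows downward; lengths in mm; the calibration is good to about 2 mm. A picture is of the moment at which its call begins: read the wrist's pose just before it. camera_info takes no time and is no camera call; for the wrist camera it gives the pose at the moment of the call.
- ctrl.finish_job(): hands the job in, once; it reports no verdict.
Trained networks look in the newest picture that a camera, given by its name, has taken for a name from the list of things; names that differ only in an ending like _2 or _b are one class to them, and where a whole thing is asked for, a point or a joint stands for the part that bears it (a point fixed in the world has none). Each returns a list of dicts, best first, with "score" (0 to 1); they miss things now and then, are a little off and sometimes report something else, mostly with a low value. They report only what shows in the picture. A call takes as long as a camera call.
- viewer.find_in(camera, label): "location" ([column, row] as shares, 0 to 1, of the picture: columns of its width, rows of its height, amid what is visible of it).
The state is a dict: "clock": time; "qpos": joint angles; "qd": joint speeds; "tau": joint torques, N m; "eef_pos": TCP position; "tool_rot": TCP orientation; "force": force on the tool from outside, world axes, zero at the start; "torque": the same for the moment, N m; "width": finger opening in mm.
Only numpy, scipy, OpenCV 4.12 (cv2) and the standard library are available. Lean on these libraries where they do the work, as an engineer would, in place of code of your own. Each camera call takes 0.05 s, during which the arm holds its last target. There are 200 camera calls.

## Working session

There is one attempt and no reset: what is moved stays moved. The work goes in short steps, Python scripts to look and compute and a tool call to move; the robot and the scene stay as the last step left them, time stands still between calls to the robot, and variables do not carry over. Pictures are saved under pics/ and viewed, about 8 in all and at most 12, crops included, and the job is handed in when it is done.

Besides the shell and the picture viewer there is one more tool, called after "Request:" as name(argument=value, ...), one argument or row to a line, values as JSON. apply_moves: Moves the arm, as the interface text tells. Scaled input: -1 to 1 covers 50 mm each way for a shift and 6 degrees each way for a turn. Its arguments: {"type":"object","properties":{"series":{"type":"array","items":{"type":"array","items":{"type":"array","items":{"type":"number"}}}},"claw":{"type":"number"}},"required":["series"]}

```bash
ls; mkdir -p pics; python3 - <<'E'
from cell import ctrl, viewer
import cv2,json
s=ctrl.read_state();print({k:s[k] for k in s})
for n in ("scene","side","wrist"):
    print(n,{k:v.round(3).tolist() if hasattr(v,'round') else v for k,v in viewer.camera_info(n).items()})
    im=viewer.get_image(n);cv2.imwrite(f"pics/{n}0.png",im)
a=cv2.hconcat([cv2.imread("pics/scene0.png"),cv2.imread("pics/side0.png")])
cv2.imwrite("pics/both.png",cv2.resize(a,(800,300),interpolation=cv2.INTER_AREA))
for n in ("scene","side","wrist"):
  for l in ["wide_edge","narrow_edge","stick_center","jar_center","tin_center","cell0","cell1","oldjar_center","minipot_center","tray","crate"]:
    print(n,l,[(round(d['score'],2),round(d['location'][0]*512),round(d['location'][1]*384)) for d in viewer.find_in(n,l)[:3]])
print(ctrl.read_state()['clock'])
E
```

```text
pics
{'clock': 0.0, 'qpos': array([-1.38383005,  0.62935933,  0.03842868,  1.51835783, -0.02698208,
        0.99629365, -0.02002316]), 'qd': array([ 4.08191507e-04,  6.49275560e-04, -7.65286963e-05, -1.01402166e-03,
       -3.61996414e-04, -7.17963498e-04, -1.08851721e-03]), 'tau': array([ 2.32822640e-05, -5.63385451e+01,  1.22540798e+00, -1.93444526e+01,
        1.07167845e-02,  1.06843770e-02, -1.22824750e-05]), 'eef_pos': array([162.36855643, 628.75387901, 230.3835432 ]), 'tool_rot': array([3.14155981e+00, 1.90018788e-03, 1.31802758e+00]), 'force': array([-0.44720445, -0.64911012,  0.66670276]), 'torque': array([-0.00491269, -0.0136871 ,  0.03391337]), 'width': 85.47931107441121}
scene {'K': [[374.167, 0.0, 251.36], [0.0, 374.167, 195.52], [0.0, 0.0, 1.0]], 'R': [[0.087, 0.996, 0.001], [0.764, -0.066, -0.642], [-0.639, 0.057, -0.767]], 't': [-51.247, -355.476, 1380.112]}
side {'K': [[434.725, 0.0, 256.961], [0.0, 434.725, 196.879], [0.0, 0.0, 1.0]], 'R': [[-0.987, -0.158, 0.021], [-0.096, 0.487, -0.868], [0.127, -0.859, -0.496]], 't': [555.131, 123.888, 1140.428]}
wrist {'K': [[29
[... 618 characters left out ...]
0.71, 277, 289)]
side wide_edge [(0.67, 190, 233), (0.64, 267, 200)]
side narrow_edge [(0.82, 264, 198), (0.65, 188, 234)]
side stick_center [(0.47, 270, 187)]
side jar_center [(0.77, 282, 188)]
side tin_center [(0.88, 254, 180)]
side cell0 [(0.72, 246, 272)]
side cell1 [(0.72, 246, 272)]
side oldjar_center [(0.98, 209, 257)]
side minipot_center [(0.61, 189, 235)]
side tray [(0.89, 269, 202), (0.49, 129, 297)]
side crate [(0.64, 249, 273)]
wrist wide_edge []
wrist narrow_edge []
wrist stick_center []
wrist jar_center []
wrist tin_center []
wrist cell0 [(0.55, 82, 376)]
wrist cell1 [(0.55, 82, 376)]
wrist oldjar_center []
wrist minipot_center []
wrist tray []
wrist crate [(0.77, 83, 381)]
1.8
```

View images.

```bash
python3 - <<'E'
import cv2
a=cv2.imread("pics/scene0.png")[140:330,100:380]
cv2.imwrite("pics/sc.png",cv2.resize(a,None,fx=2.8,fy=2.8,interpolation=cv2.INTER_CUBIC))
a=cv2.imread("pics/side0.png")[110:350,110:400]
cv2.imwrite("pics/sd.png",cv2.resize(a,None,fx=2.5,fy=2.5,interpolation=cv2.INTER_CUBIC))
E
```

```text
(no output)
```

View pics/sc.png

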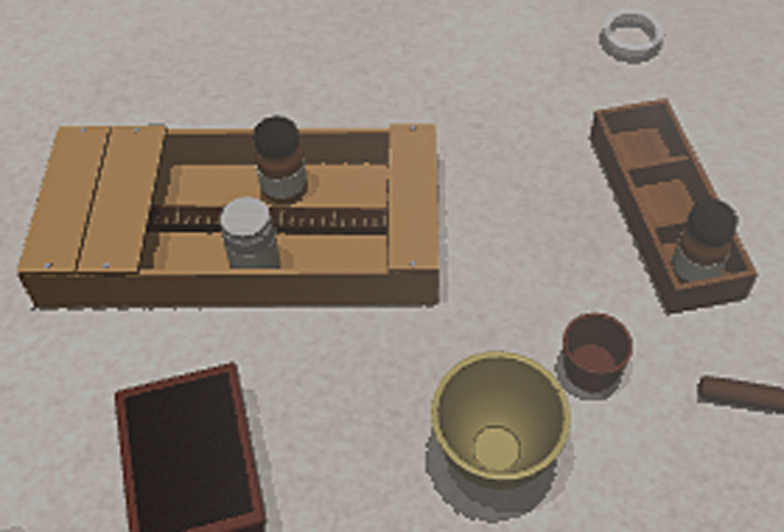

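View pics/sd.png

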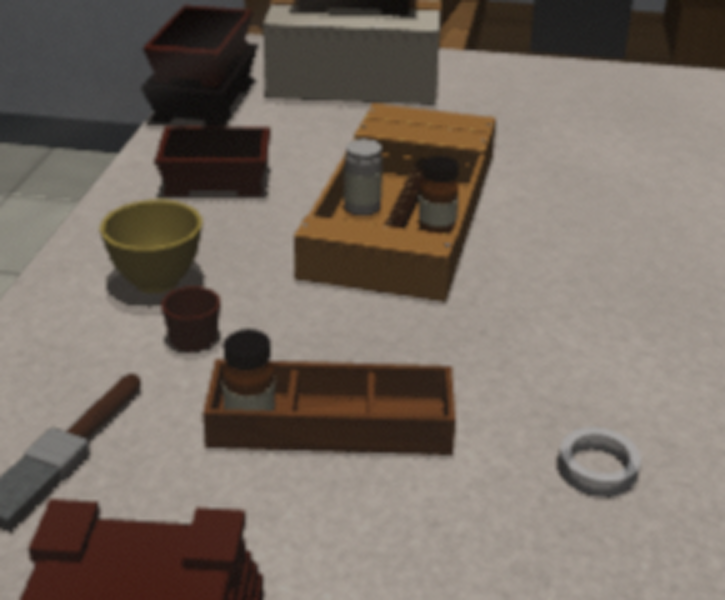

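```bash
cat > h.py <<'E'
import numpy as np
from cell import ctrl, viewer
from scipy.optimize import least_squares
from scipy.spatial.transform import Rotation as Ro
def proj(cam,X):
    X=np.atleast_2d(X); c=X@np.array(cam["R"]).T+np.array(cam["t"]); p=c@np.array(cam["K"]).T
    return p[:,:2]/p[:,2:]
def back(cam,uv,z):
    R,t,K=map(np.array,(cam["R"],cam["t"],cam["K"])); d=R.T@np.linalg.solve(K,[*uv,1]); c=-R.T@t
    return c+d*(z-c[2])/d[2]
def fit(obs,p0):
    def place(p,X): 
        c,s=np.cos(p[2]),np.sin(p[2]); return np.array([p[0]+c*X[0]-s*X[1],p[1]+s*X[0]+c*X[1],X[2]])
    f=lambda p:np.concatenate([proj(cam,place(p,X))[0]-uv for cam,uv,X in obs])
    r=least_squares(f,p0,loss="soft_l1",x_scale=[10,10,.1]); return r.x,f(r.x).reshape(-1,2)
E
cat > m1.py <<'E'
from h import *
S,D=viewer.camera_info("scene"),viewer.camera_info("side")
s=lambda x,y:np.array([x/2.8+100,y/2.8+140]); d=lambda x,y:np.array([x/2.5+110,y/2.5+110])
print("jar",back(S,s(277,134),90),back(D,d(438,168),90)); print("tin",back(S,s(247,215),90),back(D,d(364,149),90))
print("old",back(S,s(714,220),90),back(D,d(247,343),90))
T=[(S,s(58,125),(-86,-186,58)),(S,s(437,124),(-86,186,58)),(S,s(20,272),(86,-186,58)),(S,s(439,271),(86,186,58)),(S,s(165,127),(-80,-80,58)),(S,s(138,272),(86,-80,58)),(S,s(389,124),(-86,140,58)),(S,s(389,270),(86,140,58)),
(D,d(495,119),(-86,-186,58)),(D,d(297,237),(86,186,58)),(D,d(446,299),(-86,186,0)),(D,d(297,278),(86,186,0))]
C=[(S,s(593,109),(-111,-39,40)),(S,s(668,99),(-111,39,40)),(S,s(755,275),(111,39,40)),(S,s(669,313),(111,-39,0)),
(D,d(206,446),(111,39,0)),(D,d(454,452),(-111,39,0)),(D,d(215,362),(111,-39,40)),(D,d(452,368),(-111,-39,40))]
for o,p in((T,(600,0,0)),(C,(600,300,0))):
    x,r=fit(o,p);print(x.round(3));print(r.round(1).tolist())
    c,sn=np.cos(x[2]),np.sin(x[2])
    if o is C:
        for k in(-72,0,72):print(x[:2]+[c*k,sn*k])
# stick centerline at scene: points on top z=20
print("stick",back(S,s(152,219),20),back(S,s(386,221),20))
E
python3 m1.py
```

```text
jar [ 503.22971018 -130.63418075   90.        ] [ 499.49005591 -112.10507912   90.        ]
tin [ 595.83938851 -156.65144584   90.        ] [ 591.30475329 -144.08842623   90.        ]
old [636.50620419 251.24213439  90.        ] [630.23955333 257.17010743  90.        ]
[ 5.44591e+02 -1.69098e+02 -7.40000e-02]
[[0.2, 0.1], [-0.2, -0.8], [-0.9, -0.1], [0.5, -1.3], [0.2, 0.7], [0.1, -0.5], [0.3, -0.6], [-0.2, -0.7], [-0.1, -1.9], [-1.6, -1.8], [-0.1, 0.3], [-1.3, -0.3]]
[5.57599e+02 2.41473e+02 1.38000e-01]
[[0.7, 0.0], [-0.4, -0.8], [1.0, -0.9], [-0.3, -0.1], [-0.5, -0.1], [-0.2, 0.5], [0.0, -2.1], [-0.0, -1.7]]
[486.2871175  231.54423696]
[557.59922951 241.47311814]
[628.91134151 251.40199932]
stick [ 539.6344868  -257.39141431   20.        ] [561.30875127 -33.85577484  20.        ]
```

```bash
cat >> h.py <<'E'
def pose():
    s=ctrl.read_state(); return np.array(s["eef_pos"],float),Ro.from_euler("xyz",s["tool_rot"])
def plan(wps,start=None,step=46,turn=5.7):
    """wps: list of (pos,rpy); prints calls of 5 rows; integrates the rounded rows"""
    p,R=start or pose(); rows=[]
    for q,rpy in wps:
        q=np.array(q,float); Q=Ro.from_euler("xyz",rpy)
        n=max(1,int(np.ceil(max(np.linalg.norm(q-p)/step,np.degrees((R.inv()*Q).magnitude())/turn))))
        for k in range(n,0,-1):
            dp=R.inv().apply(q-p)/k/50; dr=np.degrees((R.inv()*Q).as_rotvec())/k/6
            r=np.r_[dp,dr].round(2)+0.; rows.append(r.tolist())
            p=p+R.apply(r[:3]*50); R=R*Ro.from_rotvec(np.radians(r[3:]*6))
    while len(rows)%5: rows.append([0]*6)
    for i in range(0,len(rows),5): print(str([rows[i:i+5]]).replace(" ","").replace(".0,",",").replace(".0]","]"))
    return p,R
def down(yaw): return (np.pi,0,yaw)
E
python3 - <<'E'
from h import *
plan([((470,200,270),down(1.49)),((500,-120,270),down(1.497))])
E
```

```text
[[[-0.56,0.68,-0.06,0,0,-0.14],[-0.57,0.67,-0.06,0,0,-0.14],[-0.59,0.66,-0.07,0,0,-0.14],[-0.59,0.65,-0.06,0,0,-0.14],[-0.6,0.64,-0.07,0,0,-0.14]]]
[[[-0.61,0.63,-0.06,0,0,-0.13],[-0.62,0.62,-0.07,0,0,-0.14],[-0.63,0.61,-0.06,0,0,-0.13],[-0.64,0.61,-0.07,0,0,-0.14],[-0.65,0.59,-0.06,0,0,-0.13]]]
[[[-0.66,0.59,-0.07,0,0,-0.14],[-0.67,0.58,-0.06,0,0,-0.13],[-0.9,0.16,0,0,0,-0.01],[-0.9,0.16,0,0,0,-0.01],[-0.91,0.16,0,0,0,-0.01]]]
[[[-0.91,0.15,0,0,0,-0.01],[-0.9,0.16,0,0,0,-0.01],[-0.91,0.15,0,0,0,-0.01],[-0.9,0.15,0,0,0,-0.01],[0,0,0,0,0,0]]]
```

Request:
apply_moves(
  series=[
    [[-0.56,0.68,-0.06,0,0,-0.14],[-0.57,0.67,-0.06,0,0,-0.14],[-0.59,0.66,-0.07,0,0,-0.14],[-0.59,0.65,-0.06,0,0,-0.14],[-0.6,0.64,-0.07,0,0,-0.14]],
  ],
  claw=1,
)

```text
clock: 2.42
eef_pos: [292.1, 449.7, 247.6]
tool_rot: [3.141, -0.0, 1.392]
force: [-0.3, -0.9, -0.7]
width: 85.2
```

Request:
apply_moves(
  series=[
    [[-0.61,0.63,-0.06,0,0,-0.13],[-0.62,0.62,-0.07,0,0,-0.14],[-0.63,0.61,-0.06,0,0,-0.13],[-0.64,0.61,-0.07,0,0,-0.14],[-0.65,0.59,-0.06,0,0,-0.13]],
  ],
)

```text
clock: 3.05
eef_pos: [419.7, 270.9, 263.7]
tool_rot: [3.141, -0.001, 1.462]
force: [0.6, 0.6, -0.2]
width: 85.2
```

Request:
apply_moves(
  series=[
    [[-0.66,0.59,-0.07,0,0,-0.14],[-0.67,0.58,-0.06,0,0,-0.13],[-0.9,0.16,0,0,0,-0.01],[-0.9,0.16,0,0,0,-0.01],[-0.91,0.16,0,0,0,-0.01]],
  ],
)

```text
clock: 3.68
eef_pos: [483.5, 61.5, 270.0]
tool_rot: [3.141, -0.0, 1.493]
force: [1.4, -0.1, 0.4]
width: 85.5
```

Request:
apply_moves(
  series=[
    [[-0.91,0.15,0,0,0,-0.01],[-0.9,0.16,0,0,0,-0.01],[-0.91,0.15,0,0,0,-0.01],[-0.9,0.15,0,0,0,-0.01],[0,0,0,0,0,0]],
  ],
)

```text
clock: 4.3
eef_pos: [499.6, -124.5, 270.0]
tool_rot: [3.141, 0.002, 1.49]
force: [-0.3, 1.1, 0.4]
width: 85.3
```

```bash
python3 - <<'E'
from h import *
import cv2
s=ctrl.read_state();print(s['clock'],s['eef_pos'],s['tool_rot'],s['force'],s['qpos'])
W=viewer.camera_info("wrist");cv2.imwrite("pics/w1.png",viewer.get_image("wrist"))
import pickle;pickle.dump(W,open("w1.pkl","wb"));print(-W["R"].T@W["t"],W["R"][2])
for l in("jar_center","tin_center","stick_center"):
    for d in viewer.find_in("wrist",l)[:2]:
        uv=np.array(d["location"])*[512,384];print(l,d["score"],uv,back(W,uv,60 if l[0]!='s' else 20))
E
```

```text
4.3 [ 499.64383432 -124.45643004  269.99091884] [3.14082449e+00 2.33560713e-03 1.48980759e+00] [-0.26627443  1.14181154  0.3889823 ] [ 0.09375152  0.39039129  0.13196444  1.84400279 -0.06066025  0.91007791
  1.74289986]
[ 418.28248264 -116.63515776  411.98257362] [ 0.3138275  -0.02870807 -0.94904592]
jar_center 0.84 [248.0128 162.0096] [ 498.23161496 -131.78079928   60.        ]
tin_center 0.94 [236.9024 234.3168] [ 594.73259755 -155.13677077   60.        ]
```

View pics/w1.png

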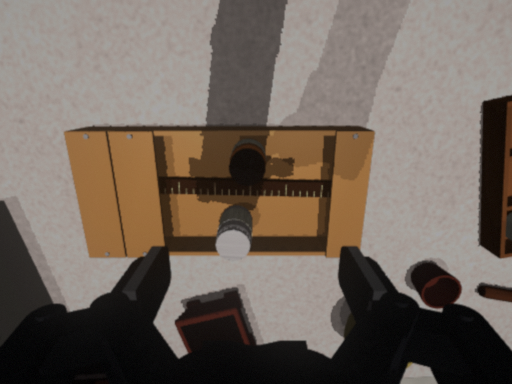

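```bash
python3 - <<'E'
from h import *
import pickle,cv2
W=pickle.load(open("w1.pkl","rb"))
im=cv2.imread("pics/w1.png");a=im[115:270,60:380];cv2.imwrite("pics/w1c.png",cv2.resize(a,None,fx=2.5,fy=2.5,interpolation=cv2.INTER_CUBIC))
S=viewer.camera_info("scene")
print("jar",back(W,(248,159),90),"tin",back(W,(234,242),90))
o=[(W,u,X) for u,X in(((66,131),(-86,-186,58)),((371,130),(-86,186,58)),((363,259),(86,186,58)),((89,258),(86,-186,58)))]
print(fit(o,(545,-169,-.07)))
E
```

```text
jar [ 488.00261967 -130.20186875   90.        ] tin [ 589.80617895 -156.44815938   90.        ]
(array([ 5.44222266e+02, -1.68090416e+02, -7.94579999e-02]), array([[-1.5752559 ,  0.30436997],
       [ 6.02412066,  0.69263242],
       [-2.20054718, -1.32339829],
       [ 1.11691996, -0.22630985]]))
```

View pics/w1c.png

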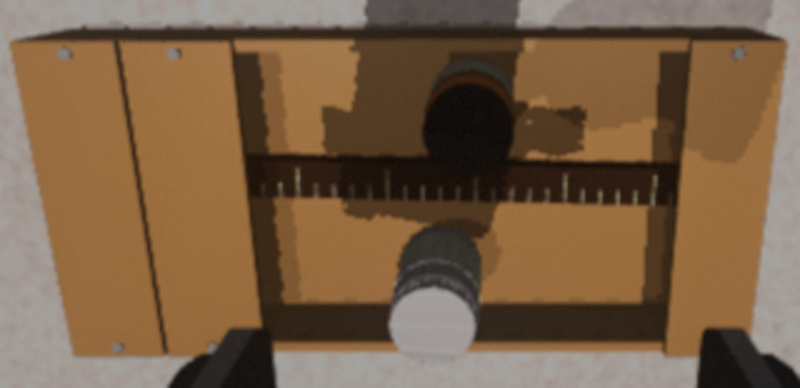

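```bash
python3 - <<'E'
from h import *
import pickle
W=pickle.load(open("w1.pkl","rb"))
c=lambda x,y:np.array([x/2.5+60,y/2.5+115])
print("jar",back(W,c(468,128),90),"tin",back(W,c(432,322),90))
o=[(W,c(*u),X) for u,X in(((14,42),(-86,-186,58)),((785,42),(-86,186,58)),((233,40),(-86,-80,58)),((692,40),(-86,140,58)),((75,355),(86,-186,58)),((667,352),(86,140,58)))]
p,r=fit(o,(545,-169,-.07));print(p,r.round(1).tolist())
print("stick +x edge",back(W,c(250,198),20),back(W,c(675,205),20))
print("stick -x edge",back(W,c(250,155),20),back(W,c(675,163),20))
t=p; R=np.array([[np.cos(t[2]),np.sin(t[2])],[-np.sin(t[2]),np.cos(t[2])]])
for q in([501,-132],[593,-157.5]):print(R@(np.array(q)-t[:2]))
E
```

```text
jar [ 496.13414147 -131.82439215   90.        ] tin [ 592.15136229 -158.17350976   90.        ]
[ 5.44387022e+02 -1.68741959e+02 -7.98494557e-02] [[-1.7, -0.4], [2.5, -0.9], [-0.4, 0.3], [0.9, 0.0], [-0.4, 0.9], [-0.1, 2.1]]
stick +x edge [ 543.52073301 -261.53077082   20.        ] [567.06655851 -22.36872332  20.        ]
stick -x edge [ 518.57717789 -256.9306203    20.        ] [542.22072792 -22.35106864  20.        ]
[-46.17948775  33.16413894]
[47.56137309 15.08373492]
```

```bash
python3 - <<'E'
from h import *
plan([((498,-132,130),down(1.49)),((498,-132,48),down(1.49))])
E
```

```text
[[[-0.07,0,0.7,0,0,0.02],[-0.07,-0.01,0.7,0,0,0.02],[-0.07,0,0.7,0,0,0.02],[-0.07,-0.01,0.69,0,-0.01,0.03],[0,0,0.82,0,0,0]]]
[[[0,0,0.82,0,0,0],[0,0,0,0,0,0],[0,0,0,0,0,0],[0,0,0,0,0,0],[0,0,0,0,0,0]]]
```

Request:
apply_moves(
  series=[
    [[-0.07,0,0.7,0,0,0.02],[-0.07,-0.01,0.7,0,0,0.02],[-0.07,0,0.7,0,0,0.02],[-0.07,-0.01,0.69,0,0,0],[0,0,0,0,0,0]],
  ],
)

```text
clock: 5.12
eef_pos: [496.1, -132.1, 128.5]
tool_rot: [-3.136, -0.001, 1.493]
force: [0.2, -0.0, 0.1]
width: 85.4
```

```bash
python3 - <<'E'
from h import *
s=ctrl.read_state();print(s['clock'],s['eef_pos'],s['tool_rot'],s['force'])
plan([((498,-132,48),down(1.49))])
E
```

```text
5.125 [ 496.07611019 -132.08904519  128.48137001] [-3.13624751e+00 -1.24422972e-03  1.49250144e+00] [ 0.17109561 -0.02105511  0.08626725]
[[[0,0.02,0.8,-0.03,-0.01,0.01],[0,0.02,0.81,-0.02,0,0.01],[0,0,0,0,0,0],[0,0,0,0,0,0],[0,0,0,0,0,0]]]
```

Descend, settle, then grip.

Request:
apply_moves(
  series=[
    [[0,0.02,0.8,-0.03,0,0],[0,0.02,0.8,-0.02,0,0],[0,0,0,0,0,0],[0,0,0,0,0,0],[0,0,0,0,0,0]],
  ],
)

```text
clock: 5.75
eef_pos: [501.4, -134.1, 52.3]
tool_rot: [3.133, 0.0, 1.491]
force: [-0.1, -0.3, 0.6]
width: 84.7
```

Request:
apply_moves(
  series=[
    [[0,0,0,0,0,0],[0,0,0,0,0,0],[0,0,0,0,0,0],[0,0,0,0,0,0],[0,0,0,0,0,0]],
  ],
  claw=-1,
)

```text
clock: 6.38
eef_pos: [500.4, -134.0, 51.2]
tool_rot: [3.135, -0.0, 1.491]
force: [-1.7, 0.9, 8.0]
width: 42.8
```

```bash
python3 - <<'E'
from h import *
s=ctrl.read_state();print(s['clock'],s['eef_pos'],s['tool_rot'],s['force'],s['width'])
p=s['eef_pos']
plan([((p[0],p[1],160),down(1.49)),((557.6,241.5,165),down(1.709))])
E
```

```text
6.375 [ 500.37357347 -133.95495115   51.24404801] [ 3.13518746e+00 -2.59004745e-05  1.49073323e+00] [-1.74962138  0.92487492  8.03029577] 42.806820185729045
[[[0,0,-0.73,0.02,0,0],[0,0.01,-0.72,0.02,0,0],[0,0,-0.73,0.02,0,0.01],[0.84,0.06,-0.01,0,0,-0.23],[0.84,0.08,-0.01,0,0,-0.23]]]
[[[0.84,0.1,-0.01,0,0,-0.23],[0.84,0.12,-0.01,0,0,-0.23],[0.83,0.14,-0.01,0,0,-0.23],[0.83,0.16,-0.01,0,0,-0.24],[0.82,0.18,-0.01,0,0,-0.23]]]
[[[0.82,0.2,-0.01,0,0,-0.24],[0.82,0.22,-0.01,0,0,-0.23],[0,0,0,0,0,0],[0,0,0,0,0,0],[0,0,0,0,0,0]]]
```

Request:
apply_moves(
  series=[
    [[0,0,-0.73,0.02,0,0],[0,0,-0.73,0.02,0,0],[0,0,-0.73,0.02,0,0],[0.84,0.06,-0.01,0,0,-0.23],[0.84,0.08,-0.01,0,0,-0.23]],
  ],
)

```text
clock: 7.0
eef_pos: [512.4, -50.0, 161.4]
tool_rot: [-3.141, -0.0, 1.538]
force: [-0.1, 0.2, -1.9]
width: 42.9
```

Request:
apply_moves(
  series=[
    [[0.84,0.1,-0.01,0,0,-0.23],[0.84,0.12,-0.01,0,0,-0.23],[0.83,0.14,-0.01,0,0,-0.23],[0.83,0.16,-0.01,0,0,-0.24],[0.82,0.18,-0.01,0,0,-0.23]],
  ],
)

```text
clock: 7.62
eef_pos: [543.6, 159.3, 163.0]
tool_rot: [-3.14, 0.0, 1.661]
force: [0.4, -1.2, -1.0]
width: 43.1
```

Request:
apply_moves(
  series=[
    [[0.82,0.2,-0.01,0,0,-0.24],[0.82,0.22,-0.01,0,0,-0.23],[0,0,0,0,0,0],[0,0,0,0,0,0],[0,0,0,0,0,0]],
  ],
)

```text
clock: 8.25
eef_pos: [556.3, 240.1, 164.1]
tool_rot: [-3.14, 0.001, 1.707]
force: [-0.8, 0.9, -0.8]
width: 42.9
```

```bash
python3 - <<'E'
from h import *
import cv2
s=ctrl.read_state();print(s['clock'],s['eef_pos'],s['tool_rot'],s['force'],s['width'])
a=viewer.get_image("scene")[140:300,250:400];b=viewer.get_image("side")[170:330,170:330]
cv2.imwrite("pics/h1.png",cv2.resize(cv2.hconcat([a,b]),None,fx=2.5,fy=2.5,interpolation=cv2.INTER_CUBIC))
E
```

```text
8.25 [556.33546701 240.05000655 164.12059921] [-3.13983232e+00  8.77008459e-04  1.70748491e+00] [-0.83087846  0.88240565 -0.75215463] 42.87142166722078
```

View pics/h1.png

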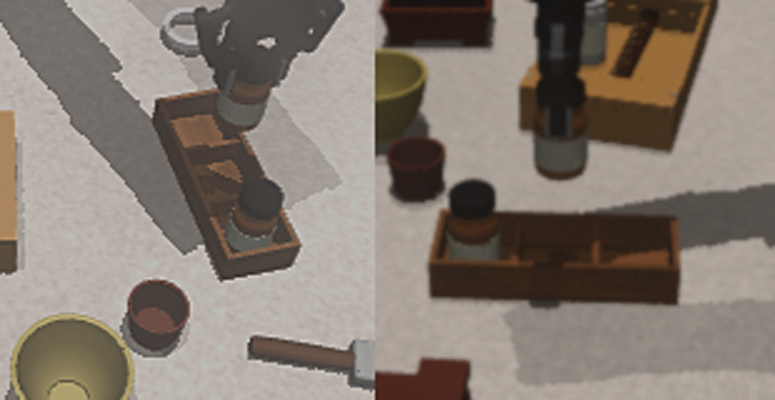

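Request:
apply_moves(
  series=[
    [[0,0.02,0.7,0,0,0],[0,0.02,0.7,0,0,0],[0,0,0.5,0,0,0],[0,0,0.24,0,0,0],[0,0,0,0,0,0]],
  ],
)

```text
clock: 8.98
eef_pos: [558.1, 241.6, 56.9]
tool_rot: [-3.14, 0.0, 1.709]
force: [-0.7, -0.2, -1.4]
width: 42.9
```

Request:
apply_moves(
  series=[
    [[0,0,0,0,0,0],[0,0,0,0,0,0],[0,0,0,0,0,0],[0,0,0,0,0,0],[0,0,0,0,0,0]],
  ],
)

```text
clock: 9.6
eef_pos: [558.2, 242.2, 57.4]
tool_rot: [-3.141, -0.0, 1.71]
force: [-0.3, -0.2, -2.2]
width: 42.6
```

Lower in small steps watching force.

Request:
apply_moves(
  series=[
    [[0,0,0.06,0,0,0],[0,0,0.04,0,0,0],[0,0,0,0,0,0],[0,0,0,0,0,0],[0,0,0,0,0,0]],
  ],
)

```text
clock: 10.22
eef_pos: [558.3, 242.2, 52.3]
tool_rot: [-3.141, -0.0, 1.71]
force: [-0.2, -0.1, -2.0]
width: 42.5
```

Request:
apply_moves(
  series=[
    [[0,0,0.02,0,0,0],[0,0,0.02,0,0,0],[0,0,0,0,0,0],[0,0,0,0,0,0],[0,0,0,0,0,0]],
  ],
)

```text
clock: 10.85
eef_pos: [558.6, 242.3, 51.4]
tool_rot: [-3.141, -0.001, 1.71]
force: [-1.7, 0.6, 5.2]
width: 42.7
```

Request:
apply_moves(
  series=[
    [[0,0,0,0,0,0],[0,0,0,0,0,0],[0,0,0,0,0,0],[0,0,0,0,0,0],[0,0,0,0,0,0]],
  ],
  claw=1,
)

```text
clock: 11.48
eef_pos: [558.2, 242.2, 50.2]
tool_rot: [-3.14, -0.0, 1.71]
force: [0.9, -0.1, -0.7]
width: 85.1
```

Request:
apply_moves(
  series=[
    [[0,0,-0.5,0,0,0],[0,0,-0.8,0,0,0],[0,0,-0.9,0,0,0],[0,0,-0.2,0,0,0],[0,0,0,0,0,0]],
  ],
)

```text
clock: 12.1
eef_pos: [558.5, 242.2, 170.6]
tool_rot: [-3.141, -0.001, 1.71]
force: [-0.2, -1.1, -0.1]
width: 85.3
```

```bash
python3 - <<'E'
from h import *
s=ctrl.read_state();print(s['clock'],s['eef_pos'],s['tool_rot'],s['force'],s['width'])
plan([((593,-157.5,165),down(1.49)),((593,-157.5,132),down(1.49))])
S=viewer.camera_info("scene");D=viewer.camera_info("side")
for n,C in(("scene",S),("side",D)):
    viewer.get_image(n)
    for l in("jar_center","tin_center","oldjar_center"):
        for d in viewer.find_in(n,l)[:3]:
            print(n,l,round(d["score"],2),back(C,np.array(d["location"])*[512,384],48).round())
E
```

```text
12.1 [558.4715164  242.2120422  170.63630121] [-3.14142959e+00 -5.87331125e-04  1.70967917e+00] [-0.24342416 -1.09967898 -0.06256405] 85.29389157491443
[[[-0.89,-0.05,0.01,0,0,0.23],[-0.89,-0.03,0.01,0,0,0.23],[-0.89,0,0.01,0,0,0.23],[-0.89,0.02,0.01,0,0,0.23],[-0.89,0.04,0.01,0,0,0.24]]]
[[[-0.89,0.06,0.01,0,0,0.23],[-0.89,0.08,0.02,0,0,0.24],[-0.89,0.11,0.01,0,0,0.23],[-0.88,0.13,0.02,0,-0.01,0.24],[0,0,0.66,0,0,0]]]
scene jar_center 0.73 [555. 245.  48.]
scene tin_center 0.69 [ 579. -162.   48.]
scene oldjar_center 0.7 [632. 248.  48.]
side jar_center 0.6 [564. 228.  48.]
side tin_center 0.63 [ 587. -145.   48.]
side tin_center 0.31 [513. -78.  48.]
side tin_center 0.26 [705. 162.  48.]
side oldjar_center 0.61 [633. 229.  48.]
```

Request:
apply_moves(
  series=[
    [[-0.89,-0.05,0.01,0,0,0.23],[-0.89,-0.03,0.01,0,0,0.23],[-0.89,0,0.01,0,0,0.23],[-0.89,0.02,0.01,0,0,0.23],[-0.89,0.04,0.01,0,0,0.24]],
  ],
)

```text
clock: 13.12
eef_pos: [577.5, 18.9, 167.5]
tool_rot: [-3.14, -0.0, 1.587]
force: [0.6, -0.5, 0.0]
width: 85.4
```

Request:
apply_moves(
  series=[
    [[-0.89,0.06,0.01,0,0,0.23],[-0.89,0.08,0.02,0,0,0.24],[-0.89,0.11,0.01,0,0,0.23],[-0.88,0.13,0.02,0,0,0.24],[0,0,0.5,0,0,0]],
  ],
)

```text
clock: 13.75
eef_pos: [594.1, -164.1, 140.9]
tool_rot: [3.138, 0.004, 1.482]
force: [0.1, -0.1, -0.0]
width: 85.3
```

Request:
apply_moves(
  series=[
    [[0,0,0,0,0,0],[0,0,0,0,0,0],[0,0,0,0,0,0],[0,0,0,0,0,0],[0,0,0,0,0,0]],
  ],
)

```text
clock: 14.38
eef_pos: [593.3, -157.4, 140.1]
tool_rot: [-3.141, 0.0, 1.49]
force: [1.6, -0.0, 0.8]
width: 85.2
```

```bash
python3 - <<'E'
from h import *
s=ctrl.read_state();print(s['clock'],s['eef_pos'],s['tool_rot'],s['force'],s['width'])
plan([((593,-157.5,50),down(1.49))])
E
```

```text
14.375 [ 593.28207071 -157.39458395  140.10803873] [-3.14112701e+00  3.89829240e-05  1.49014133e+00] [ 1.56915088 -0.01163565  0.79403125] 85.20447339587471
[[[0,0,0.9,0,0,0],[0,0,0.9,0,0,0],[0,0,0,0,0,0],[0,0,0,0,0,0],[0,0,0,0,0,0]]]
```

Request:
apply_moves(
  series=[
    [[0,0,0.9,0,0,0],[0,0,0.6,0,0,0],[0,0,0.3,0,0,0],[0,0,0,0,0,0],[0,0,0,0,0,0]],
  ],
)

```text
clock: 15.0
eef_pos: [594.0, -157.9, 50.8]
tool_rot: [3.141, 0.0, 1.49]
force: [0.2, -0.3, 0.7]
width: 85.2
```

Request:
apply_moves(
  series=[
    [[0,0,0,0,0,0],[0,0,0,0,0,0],[0,0,0,0,0,0],[0,0,0,0,0,0],[0,0,0,0,0,0]],
  ],
  claw=-1,
)

```text
clock: 15.62
eef_pos: [593.6, -157.9, 50.8]
tool_rot: [3.141, 0.0, 1.49]
force: [-0.7, -0.8, 5.0]
width: 44.3
```

Request:
apply_moves(
  series=[
    [[0,0,-0.5,0,0,0],[0,0,-0.8,0,0,0],[0,0,-0.9,0,0,0],[0,0,0,0,0,0],[0,0,0,0,0,0]],
  ],
)

```text
clock: 16.25
eef_pos: [592.3, -157.2, 159.0]
tool_rot: [-3.139, -0.0, 1.49]
force: [0.2, 0.1, -1.6]
width: 44.1
```

```bash
python3 - <<'E'
from h import *
s=ctrl.read_state();print(s['clock'],s['eef_pos'],s['tool_rot'],s['force'],s['width'])
plan([((486.3,231.5,168),down(1.709))])
E
```

```text
16.25 [ 592.29349195 -157.24258315  159.0439684 ] [-3.13904633e+00 -4.29315868e-04  1.48984552e+00] [ 0.2119803   0.11018565 -1.63446805] 44.11009947311035
[[[0.84,-0.3,-0.02,0,0,-0.23],[0.85,-0.28,-0.02,0,0,-0.23],[0.86,-0.27,-0.02,0,0,-0.23],[0.86,-0.24,-0.02,0,0,-0.23],[0.87,-0.22,-0.02,0,0,-0.23]]]
[[[0.87,-0.2,-0.02,-0.01,0,-0.24],[0.88,-0.18,-0.02,0,0,-0.23],[0.88,-0.16,-0.01,-0.01,0,-0.24],[0.88,-0.14,-0.02,0,-0.01,-0.23],[0,0,0,0,0,0]]]
```

Request:
apply_moves(
  series=[
    [[0.84,-0.3,-0.02,0,0,-0.23],[0.85,-0.28,-0.02,0,0,-0.23],[0.86,-0.27,-0.02,0,0,-0.23],[0.86,-0.24,-0.02,0,0,-0.23],[0.87,-0.22,-0.02,0,0,-0.23]],
  ],
)

```text
clock: 16.88
eef_pos: [532.8, 59.7, 163.0]
tool_rot: [-3.137, 0.0, 1.611]
force: [-0.1, 0.4, -1.8]
width: 44.3
```

Request:
apply_moves(
  series=[
    [[0.87,-0.2,-0.02,-0.01,0,-0.24],[0.88,-0.18,-0.02,0,0,-0.23],[0.88,-0.16,-0.01,-0.01,0,-0.24],[0.88,-0.14,-0.02,0,0,-0.23],[0,0,0,0,0,0]],
  ],
)

```text
clock: 17.5
eef_pos: [484.4, 235.5, 166.6]
tool_rot: [-3.139, -0.002, 1.716]
force: [0.2, -0.5, -2.3]
width: 44.3
```

Request:
apply_moves(
  series=[
    [[0,0,0,0,0,0],[0,0,0,0,0,0],[0,0,0,0,0,0],[0,0,0,0,0,0],[0,0,0,0,0,0]],
  ],
)

```text
clock: 18.12
eef_pos: [487.4, 230.7, 168.4]
tool_rot: [3.141, -0.0, 1.708]
force: [1.1, 0.8, -1.3]
width: 44.2
```

Request:
apply_moves(
  series=[
    [[0,0,0.8,0,0,0],[0,0,0.8,0,0,0],[0,0,0.5,0,0,0],[0,0,0.14,0,0,0],[0,0,0,0,0,0]],
  ],
)

```text
clock: 18.75
eef_pos: [487.7, 231.1, 56.5]
tool_rot: [3.14, -0.0, 1.708]
force: [0.4, -0.7, -2.2]
width: 44.5
```

Request:
apply_moves(
  series=[
    [[0,0,0,0,0,0],[0,0,0.04,0,0,0],[0,0,0.02,0,0,0],[0,0,0,0,0,0],[0,0,0,0,0,0]],
  ],
)

```text
clock: 19.38
eef_pos: [487.4, 231.0, 53.3]
tool_rot: [3.141, -0.0, 1.709]
force: [-0.4, -0.8, -2.0]
width: 43.9
```

Request:
apply_moves(
  series=[
    [[0,0,0.03,0,0,0],[0,0,0.02,0,0,0],[0,0,0,0,0,0],[0,0,0,0,0,0],[0,0,0,0,0,0]],
  ],
)

```text
clock: 20.0
eef_pos: [487.5, 231.0, 50.9]
tool_rot: [3.14, -0.0, 1.709]
force: [0.3, -0.3, 1.2]
width: 43.5
```

Request:
apply_moves(
  series=[
    [[0,0,0,0,0,0],[0,0,0,0,0,0],[0,0,0,0,0,0],[0,0,0,0,0,0],[0,0,0,0,0,0]],
  ],
  claw=1,
)

```text
clock: 20.62
eef_pos: [487.4, 231.0, 50.8]
tool_rot: [3.141, -0.0, 1.709]
force: [-0.3, 0.4, 0.2]
width: 85.8
```

Request:
apply_moves(
  series=[
    [[0,0,-0.5,0,0,0],[0,0,-0.8,0,0,0],[0,0,-0.9,0,0,0],[0,0,-0.8,0,0,0],[0,0,0,0,0,0]],
  ],
)

```text
clock: 21.25
eef_pos: [489.2, 231.9, 203.9]
tool_rot: [3.134, -0.003, 1.709]
force: [-0.3, 0.6, -0.6]
width: 85.4
```

```bash
python3 - <<'E'
from h import *
plan([((546,-119,230),down(-0.098))])
E
```

```text
[[[-0.37,0.01,-0.03,0,0,0.91],[-0.37,0.04,-0.03,0,0,0.91],[-0.37,0.08,-0.03,0,0,0.91],[-0.36,0.11,-0.03,0,-0.01,0.91],[-0.34,0.15,-0.03,0,0,0.91]]]
[[[-0.33,0.18,-0.03,0,-0.01,0.91],[-0.31,0.21,-0.03,0,0,0.91],[-0.29,0.24,-0.03,0,-0.01,0.91],[-0.26,0.26,-0.03,0,-0.01,0.91],[-0.24,0.29,-0.03,0,0,0.91]]]
[[[-0.21,0.31,-0.02,0,-0.01,0.91],[-0.18,0.33,-0.03,0,0,0.91],[-0.15,0.34,-0.02,0,-0.01,0.9],[-0.11,0.36,-0.03,0,-0.01,0.91],[-0.08,0.37,-0.02,0,0,0.9]]]
[[[-0.04,0.37,-0.02,0,-0.01,0.91],[-0.01,0.37,-0.03,0.01,0,0.9],[0.02,0.37,-0.03,0,-0.01,0.91],[0.07,0.37,-0.02,0.01,0,0.9],[0,0,0,0,0,0]]]
```

Request:
apply_moves(
  series=[
    [[-0.37,0.01,-0.03,0,0,0.91],[-0.37,0.04,-0.03,0,0,0.91],[-0.37,0.08,-0.03,0,0,0.91],[-0.36,0.11,-0.03,0,0,0.91],[-0.34,0.15,-0.03,0,0,0.91]],
  ],
)

```text
clock: 21.88
eef_pos: [501.3, 137.9, 207.1]
tool_rot: [-3.141, 0.001, 1.229]
force: [0.5, 0.4, 0.4]
width: 85.4
```

Request:
apply_moves(
  series=[
    [[-0.33,0.18,-0.03,0,0,0.91],[-0.31,0.21,-0.03,0,0,0.91],[-0.29,0.24,-0.03,0,0,0.91],[-0.26,0.26,-0.03,0,0,0.91],[-0.24,0.29,-0.03,0,0,0.91]],
  ],
)

```text
clock: 22.5
eef_pos: [516.3, 45.7, 214.6]
tool_rot: [-3.141, 0.001, 0.752]
force: [-0.1, 0.5, -0.3]
width: 85.3
```

Request:
apply_moves(
  series=[
    [[-0.21,0.31,-0.02,0,0,0.91],[-0.18,0.33,-0.03,0,0,0.91],[-0.15,0.34,-0.02,0,0,0.9],[-0.11,0.36,-0.03,0,0,0.91],[-0.08,0.37,-0.02,0,0,0.9]],
  ],
)

```text
clock: 23.12
eef_pos: [531.5, -46.8, 220.6]
tool_rot: [-3.141, 0.001, 0.278]
force: [0.2, -0.5, 0.5]
width: 85.8
```

Request:
apply_moves(
  series=[
    [[-0.04,0.37,-0.02,0,0,0.91],[-0.01,0.37,-0.03,0,0,0.9],[0.02,0.37,-0.03,0,0,0.91],[0.07,0.37,-0.02,0,0,0.9],[0,0,0,0,0,0]],
  ],
)

```text
clock: 23.75
eef_pos: [543.7, -121.1, 225.8]
tool_rot: [3.14, 0.001, -0.1]
force: [0.4, 0.2, 0.2]
width: 85.1
```

```bash
python3 - <<'E'
from h import *
import cv2,pickle
s=ctrl.read_state();print(s['clock'],s['eef_pos'],s['tool_rot'],s['force'],s['qpos'].round(2))
W=viewer.camera_info("wrist");pickle.dump(W,open("w2.pkl","wb"));w=viewer.get_image("wrist");cv2.imwrite("pics/w2.png",w)
c=viewer.get_image("scene");cv2.imwrite("pics/s2.png",c)
cv2.imwrite("pics/v2.png",cv2.hconcat([w,cv2.resize(c[130:260,290:390],(288,384))]))
E
```

```text
23.75 [ 543.70848636 -121.14730364  225.80630238] [ 3.14046116e+00  6.34306366e-04 -9.95829411e-02] [0.41740194 0.21439337 0.2155058 ] [-0.23  0.57  0.62  1.8  -0.41  0.91  0.48]
```

View pics/v2.png

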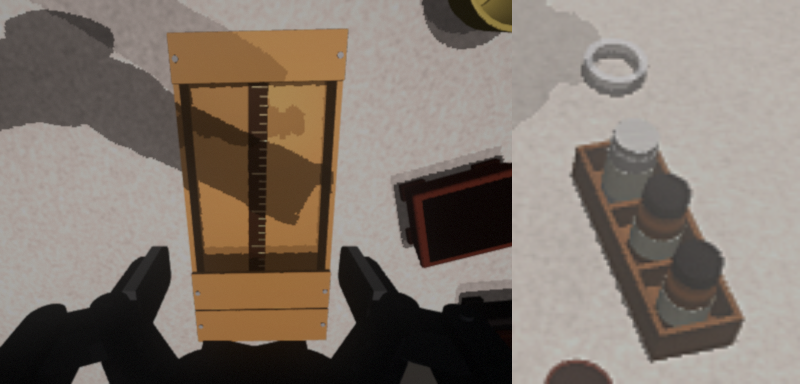

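```bash
python3 - <<'E'
from h import *
import cv2,pickle
W=pickle.load(open("w2.pkl","rb"))
g=cv2.cvtColor(cv2.imread("pics/w2.png"),cv2.COLOR_BGR2HSV)[...,2].astype(int)
for r in(95,125,200,230,262):print(r,g[r,240:276].tolist())
for uv in((249,95),(268,95),(249.5,262),(266.5,262)):print(back(W,uv,20))
o=[(W,np.array(u,float),X) for u,X in(((168,33),(-86,186,58)),((348,29),(86,186,58)),((201,341),(-86,-186,58)),((325,340),(86,-186,58)),((193,273),(-86,-80,58)),((330,272),(86,-80,58)))]
print(fit(o,(545,-169,-.07)))
print(pose()[0])
E
```

```text
95 [149, 147, 149, 150, 149, 149, 147, 132, 94, 60, 55, 54, 55, 56, 55, 54, 53, 53, 55, 69, 88, 90, 91, 89, 91, 91, 93, 118, 155, 168, 168, 168, 169, 168, 169, 169]
125 [146, 145, 145, 145, 145, 145, 144, 129, 91, 52, 50, 48, 50, 48, 48, 50, 49, 50, 50, 51, 53, 56, 55, 56, 57, 55, 66, 106, 142, 145, 146, 146, 144, 146, 145, 145]
200 [121, 94, 88, 87, 87, 87, 87, 86, 69, 38, 33, 31, 32, 31, 33, 32, 31, 31, 32, 32, 32, 32, 31, 31, 34, 50, 75, 85, 88, 88, 88, 88, 87, 88, 87, 88]
230 [163, 164, 164, 163, 163, 164, 163, 155, 118, 59, 52, 50, 50, 51, 49, 47, 51, 52, 51, 51, 50, 51, 50, 50, 57, 110, 158, 163, 163, 163, 162, 163, 163, 163, 162, 162]
262 [58, 59, 61, 60, 60, 59, 59, 60, 49, 32, 27, 30, 29, 28, 28, 29, 28, 30, 29, 28, 29, 27, 28, 29, 37, 53, 59, 60, 62, 59, 60, 59, 60, 60, 60, 60]
[544.78325322 -42.38216858  20.        ]
[566.05637112 -44.52425997  20.        ]
[ 522.65546349 -257.02626936   20.        ]
[ 545.62003662 -259.32371275   20.        ]
(array([ 5.44966384e+02, -1.70924842e+02, -8.12827870e-02]), array([[-1.19173196, -0.52272473],
       [ 1.72797269, -0.47077828],
       [-2.86875716,  1.18468832],
       [ 1.43064275,  0.36867986],
       [-1.71414833,  1.50055537],
       [ 1.5168986 ,  0.28811992]]))
[ 543.79240872 -118.83085151  225.83815758]
```

```bash
python3 - <<'E'
from h import *
plan([((547.3,-119.5,80),down(-0.099)),((547.3,-119.5,14),down(-0.099))],step=40)
E
```

```text
[[[0.02,0,0.73,0,0,0.01],[0.02,0,0.73,0,0,0.01],[0.02,0,0.73,0,0,0],[0.01,0.01,0.73,-0.01,0.01,0.01],[0,0,0.66,0,0,0]]]
[[[0,0,0.66,0,0,0],[0,0,0,0,0,0],[0,0,0,0,0,0],[0,0,0,0,0,0],[0,0,0,0,0,0]]]
```

Request:
apply_moves(
  series=[
    [[0.02,0,0.73,0,0,0.01],[0.02,0,0.73,0,0,0.01],[0.02,0,0.73,0,0,0],[0.01,0,0.73,0,0,0],[0,0,0.6,0,0,0]],
  ],
)

```text
clock: 24.48
eef_pos: [547.5, -118.1, 49.0]
tool_rot: [-3.14, 0.001, -0.097]
force: [0.1, -0.2, -0.2]
width: 85.2
```

Request:
apply_moves(
  series=[
    [[0,0,0.5,0,0,0],[0,0,0.15,0,0,0],[0,0,0,0,0,0],[0,0,0,0,0,0],[0,0,0,0,0,0]],
  ],
)

```text
clock: 25.1
eef_pos: [548.8, -120.0, 19.2]
tool_rot: [-3.141, -0.003, -0.1]
force: [0.5, -0.8, -0.7]
width: 85.4
```

```bash
python3 - <<'E'
from h import *
s=ctrl.read_state();print(s['clock'],s['eef_pos'],s['tool_rot'],s['force'])
plan([((547.3,-119.5,8),down(-0.099))])
E
```

```text
25.1 [ 548.77628903 -120.01237462   19.20972739] [-3.14137167e+00 -2.66241928e-03 -9.95917630e-02] [ 0.53676398 -0.81219365 -0.72314086]
[[[-0.03,-0.01,0.22,0,-0.03,-0.01],[0,0,0,0,0,0],[0,0,0,0,0,0],[0,0,0,0,0,0],[0,0,0,0,0,0]]]
```

Request:
apply_moves(
  series=[
    [[-0.02,0,0.2,0,-0.02,0],[0,0,0,0,0,0],[0,0,0,0,0,0],[0,0,0,0,0,0],[0,0,0,0,0,0]],
  ],
)

```text
clock: 25.72
eef_pos: [547.2, -119.9, 8.3]
tool_rot: [-3.141, 0.001, -0.1]
force: [-0.1, -0.7, 0.1]
width: 85.3
```

Request:
apply_moves(
  series=[
    [[0,0,0,0,0,0],[0,0,0,0,0,0],[0,0,0,0,0,0],[0,0,0,0,0,0],[0,0,0,0,0,0]],
  ],
  claw=-1,
)

```text
clock: 26.35
eef_pos: [547.3, -120.0, 8.5]
tool_rot: [-3.141, 0.001, -0.1]
force: [-0.7, 0.6, 3.9]
width: 20.3
```

Request:
apply_moves(
  series=[
    [[0,0,0,0,0,0],[0,0,0,0,0,0],[0,0,0,0,0,0],[0,0,0,0,0,0],[0,0,0,0,0,0]],
  ],
)

```text
clock: 26.98
eef_pos: [547.3, -120.0, 8.5]
tool_rot: [-3.141, 0.001, -0.1]
force: [-0.5, 0.3, 4.2]
width: 20.3
```

Request:
apply_moves(
  series=[
    [[0,0.2,0,0,0,0],[0,0.2,0,0,0,0],[0,0.2,0,0,0,0],[0,0.2,0,0,0,0],[0,0.2,0,0,0,0]],
  ],
)

```text
clock: 27.6
eef_pos: [542.9, -167.3, 8.5]
tool_rot: [-3.138, 0.001, -0.098]
force: [1.1, 5.2, 6.4]
width: 20.3
```

Request:
apply_moves(
  series=[
    [[0,0,0,0,0,0],[0,0,0,0,0,0],[0,0,0,0,0,0],[0,0,0,0,0,0],[0,0,0,0,0,0]],
  ],
)

```text
clock: 28.22
eef_pos: [542.5, -170.1, 8.5]
tool_rot: [3.141, 0.0, -0.1]
force: [-1.7, -0.6, 4.6]
width: 20.1
```

```bash
python3 - <<'E'
from h import *
import cv2
s=ctrl.read_state();print(s['clock'],s['eef_pos'],s['tool_rot'],s['force'],s['width'],s['qpos'].round(2))
w=viewer.get_image("wrist");c=viewer.get_image("scene")
cv2.imwrite("pics/v3.png",cv2.hconcat([w,cv2.resize(c[170:260,100:270],None,fx=1.65,fy=384/90)]))
E
```

```text
28.225 [ 542.48146585 -170.14612915    8.53924206] [ 3.14090137e+00  1.15513266e-04 -1.00151926e-01] [-1.73112249 -0.61733561  4.63182331] 20.061715382767584 [ 0.03  0.88  0.36  1.9  -0.63  0.48  0.74]
```

View pics/v3.png

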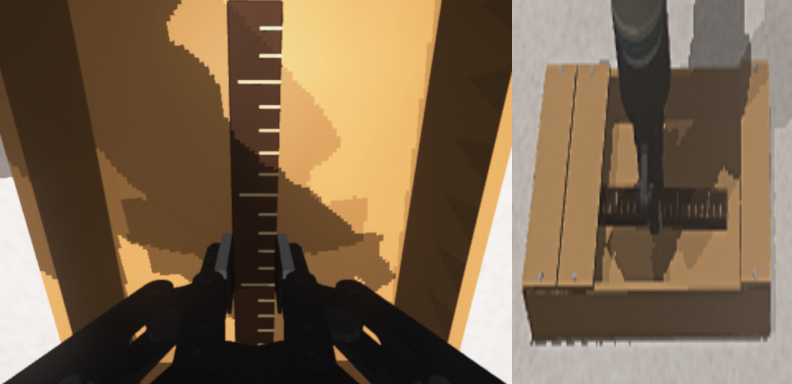

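```bash
cat > tilt.py <<'E'
from h import *
import sys
W=viewer.camera_info("wrist"); p,R=pose()
e=back(W,(255,1),20); print("end_a top",e, "dist from tcp",np.linalg.norm(e[:2]-p[:2]))
yaw=-0.1; c=np.array([544.6,-169.5]); tx=-.08
u=np.array([-np.sin(yaw),np.cos(yaw),0])      # stick +y
eb=np.r_[e[:2],6]-280*u                        # end_b bottom
loc=lambda q:(np.cos(tx)*(q[1]-c[1])-np.sin(tx)*(q[0]-c[0]))
print("local y end_a,end_b",loc(e),loc(eb))
ax=np.array([np.cos(yaw),np.sin(yaw),0])
wps=[]
for a in np.radians([4,8.5,13]):
    q=Ro.from_rotvec(ax*a); wps.append((eb+q.apply(p-eb)+[0,0,4*a/np.radians(13)],(q*R).as_euler("xyz")))
end=plan(wps,step=22,turn=3); print(end[0],end[1].as_euler("xyz"))
d=Ro.from_rotvec(ax*np.radians(13)).apply(u)
print("draw, stick dir in tool",end[1].inv().apply(d))
E
python3 tilt.py
```

```text
end_a top [553.57856644 -55.61047703  20.        ] dist from tcp 115.07205778751708
local y end_a,end_b 114.2427902203053 -165.70121164633653
[[[0,0.01,-0.13,0.33,0,0],[0,0,-0.12,0.34,0,0],[0,0,-0.15,0.37,0,0],[0,0,-0.14,0.38,0,0],[0,0.01,-0.14,0.37,0,0]]]
[[[0,0,-0.15,0.38,0,0],[0,0,0,0,0,0],[0,0,0,0,0,0],[0,0,0,0,0,0],[0,0,0,0,0,0]]]
[ 542.02334728 -175.01882007   49.71835269] [-2.91505647e+00  6.56796865e-05 -1.00104004e-01]
draw, stick dir in tool [-1.16113181e-04 -9.99999930e-01 -3.56609066e-04]
```

Request:
apply_moves(
  series=[
    [[0,0.01,-0.13,0.33,0,0],[0,0,-0.12,0.34,0,0],[0,0,-0.15,0.37,0,0],[0,0,-0.14,0.38,0,0],[0,0,0,0,0,0]],
  ],
)

```text
clock: 28.95
eef_pos: [542.1, -173.7, 35.9]
tool_rot: [-2.993, -0.0, -0.103]
force: [-0.2, -0.1, -1.1]
width: 20.1
```

Request:
apply_moves(
  series=[
    [[0,0.01,-0.14,0.37,0,0],[0,0,-0.15,0.38,0,0],[0,0,0,0,0,0],[0,0,0,0,0,0],[0,0,0,0,0,0]],
  ],
)

```text
clock: 29.58
eef_pos: [541.6, -173.5, 49.1]
tool_rot: [-2.914, 0.002, -0.099]
force: [0.4, -0.5, -1.7]
width: 19.9
```

```bash
python3 - <<'E'
from h import *
import cv2
s=ctrl.read_state();print(s['clock'],s['eef_pos'],s['tool_rot'],s['force'],s['width'],s['qpos'].round(2))
c=viewer.get_image("scene")[160:270,95:285];d=viewer.get_image("side")[120:270,200:340]
cv2.imwrite("pics/v4.png",cv2.hconcat([cv2.resize(c,(432,250)),cv2.resize(d,(233,250))]))
E
```

```text
29.575 [ 541.61779627 -173.49881702   49.09951295] [-2.91362683e+00  1.74844655e-03 -9.86846132e-02] [ 0.43576093 -0.51435228 -1.67563244] 19.900704276828645 [ 0.24  0.82  0.25  1.83 -0.65  0.69  0.87]
```

View pics/v4.png

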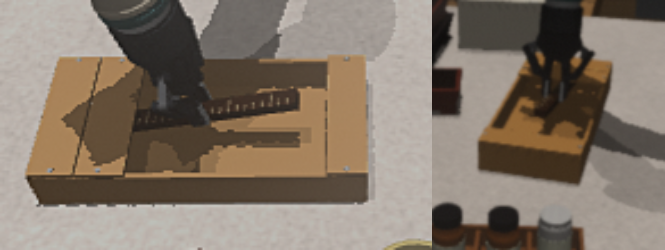

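Request:
apply_moves(
  series=[
    [[0,-0.3,0,0,0,0],[0,-0.3,0,0,0,0],[0,-0.3,0,0,0,0],[0,-0.3,0,0,0,0],[0,-0.3,0,0,0,0]],
  ],
)

```text
clock: 30.3
eef_pos: [549.1, -100.6, 66.7]
tool_rot: [-2.914, 0.001, -0.099]
force: [-0.3, 0.6, -0.6]
width: 20.2
```

Request:
apply_moves(
  series=[
    [[0,-0.3,0,0,0,0],[0,-0.3,0,0,0,0],[0,-0.3,0,0,0,0],[0,-0.3,0,0,0,0],[0,0,0,0,0,0]],
  ],
)

```text
clock: 30.92
eef_pos: [555.0, -41.8, 80.1]
tool_rot: [-2.913, 0.001, -0.097]
force: [-0.5, -0.5, -1.2]
width: 20.2
```

```bash
python3 - <<'E'
from h import *
s=ctrl.read_state();print(s['clock'],s['eef_pos'],s['tool_rot'],s['force'],s['width'],s['qpos'].round(2))
p=s['eef_pos']
plan([(p+[0,0,120],s['tool_rot']),(np.r_[p[:2],260],(-3.14159,0,-.1))],step=30,turn=3)
E
```

```text
30.925 [555.00885838 -41.78134366  80.13537745] [-2.91303222e+00  9.16468805e-04 -9.73880454e-02] [-0.51151952 -0.53689987 -1.21984935] 20.21697765708075 [ 0.01  0.75  0.25  1.9  -0.69  0.65  0.68]
[[[0,-0.14,-0.58,0,0,0],[0,-0.13,-0.59,0,0,0],[0,-0.14,-0.58,0,0,0],[0,-0.13,-0.59,0,0,0],[0,-0.06,-0.23,-0.44,0,0]]]
[[[0,-0.04,-0.24,-0.44,0,0.01],[0,-0.03,-0.24,-0.43,0,0],[0,-0.02,-0.24,-0.44,0.01,0.01],[0,-0.02,-0.23,-0.43,0,0],[0,0,0,0,0,0]]]
```

Request:
apply_moves(
  series=[
    [[0,-0.14,-0.58,0,0,0],[0,-0.13,-0.59,0,0,0],[0,-0.14,-0.58,0,0,0],[0,-0.13,-0.59,0,0,0],[0,-0.06,-0.23,-0.44,0,0]],
  ],
)

```text
clock: 31.55
eef_pos: [555.6, -46.2, 213.5]
tool_rot: [-2.962, -0.002, -0.104]
force: [0.2, 0.1, -0.2]
width: 20.2
```

Request:
apply_moves(
  series=[
    [[0,-0.04,-0.24,-0.44,0,0],[0,-0.03,-0.24,-0.43,0,0],[0,-0.02,-0.24,-0.44,0,0],[0,-0.02,-0.23,-0.43,0,0],[0,0,-0.2,0,0,0]],
  ],
)

```text
clock: 32.17
eef_pos: [555.1, -42.7, 269.9]
tool_rot: [3.141, 0.001, -0.099]
force: [0.7, 0.2, -0.6]
width: 20.4
```

Request:
apply_moves(
  series=[
    [[0,0,0,0,0,0],[0,0,0,0,0,0],[0,0,0,0,0,0],[0,0,0,0,0,0],[0,0,0,0,0,0]],
  ],
)

```text
clock: 32.8
eef_pos: [555.0, -43.5, 269.5]
tool_rot: [3.141, 0.001, -0.1]
force: [-0.2, -0.1, -1.1]
width: 20.2
```

Request:
apply_moves(
  series=[
    [[0,0,0,0,0,0],[0,0,0,0,0,0],[0,0,0,0,0,0],[0,0,0,0,0,0],[0,0,0,0,0,0]],
  ],
)

```text
clock: 33.42
eef_pos: [555.1, -43.4, 269.7]
tool_rot: [3.141, 0.001, -0.1]
force: [0.1, 0.8, -0.2]
width: 20.5
```

```bash
python3 - <<'E'
from h import *
import cv2
s=ctrl.read_state();print(s['clock'],s['eef_pos'],s['tool_rot'],s['force'],s['width'],abs(s['qd']).max())
c=viewer.get_image("scene")[70:330,90:390];d=viewer.get_image("side")[60:320,130:360]
cv2.imwrite("pics/v5.png",cv2.resize(cv2.hconcat([c,d]),None,fx=1.5,fy=1.5))
E
```

```text
33.425 [555.07303189 -43.3884573  269.65207012] [ 3.14093647e+00  1.09809650e-03 -9.99652513e-02] [ 0.07883949  0.76510892 -0.18505956] 20.49444538787348 0.0019670049992022974
```

View pics/v5.png

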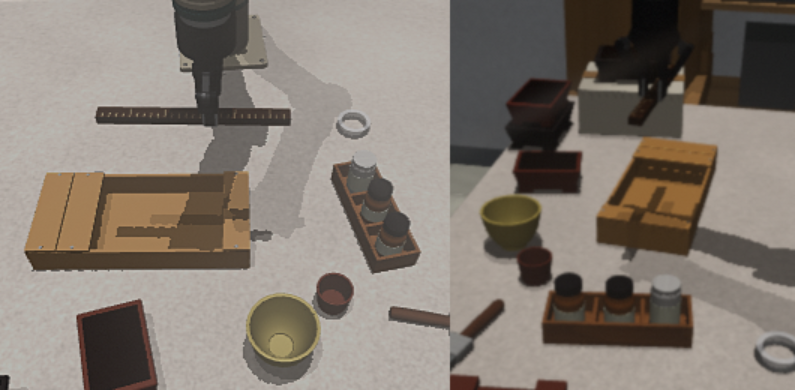

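```bash
python3 -c "
from cell import ctrl
print(ctrl.finish_job())"
```

```text
the job is handed in; nothing more can be done
None
```

The job is done and handed in at about 33.5 s of the 72 s allowed. The jar went into the middle cell (cell1) and the tin into the end cell (cell0). I then slid the stick 50 mm towards the wide board, tilted its freed end up 13°, and drew it out diagonally through the opening.

**Last checks:** The final scene and side pictures show both items upright in their cells. The tray is empty and the bystanders look undisturbed. The gripper holds the stick level and still, joint speeds below 0.002 rad/s. From the tool height, the stick's underside is about 267 mm above the counter, roughly 200 mm over the tray's top. The highest force I read was about 8 N, though I only read it at the end of each move call.

**Disagreements:**
- **Position estimates:** the first side and scene estimates of the jar and tin differed by 12–19 mm in y. The wrist view agreed with the scene view, so I used those two.
- **Gripper opening:** it read 2–3 mm under the true widths on all three grasps, with no sign of slipping.

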